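Bring the milk jug round on the lazy susan

ROBOT

A 6-joint arm with a two-finger parallel gripper is mounted at the origin on the work surface. World frame = base frame: x ahead of the robot, y to its left, z up, the work surface at z = 0. Lengths are in m, angles in degrees, forces in N, time in s.
With the tool pointing down it reaches from about 0.25 to 0.725 m from the base axis. Payload 4 kg.
Tool frame: the origin (TCP) lies at the very end of the fingers, on their centre line; the grasp point (between the pads) lies 19 mm behind it; z points along the fingers, y is the line along which they close (so a half turn about z gives the same grasp; the last joint's range is limited). The gripper opens to 85 mm and grips with 20 to 120 N. Pads are 22 mm wide; open, the fingers measure 114 mm over their backs; the gripper's body (76 mm by 85 mm) begins 54 mm behind the grasp point. The pads swing forward as they close: fully open they stand 13 mm farther back than shut.
Start: joints at [64.744, 13.785, 0.286, 76.501, 0, 90], TCP at [0.213, 0.452, 0.231] pointing down, gripper open.
Joint ranges: [-155.79, 155.79], [-60.16, 107.12], [-62.33, 73.08], [-114, 123.19], [-81.49, 82.49], [-180, 180]. Speed limits (degrees/s): [159.86, 159.86, 180, 180, 180, 180].

INTERFACE

Orientations are given as a 3x3 rotation matrix whose columns are the frame's x, y, z axes.
In Python, from bench import * gives the robot as it stands.
- The arm moves only by the shell command python3 -m jog 'ROWS'. ROWS is text: rows parted by semicolons, each of 5 numbers parted by spaces: the closure, from -1 (fully open) to 1 (shut), then the shift along the tool's x, y, z in cm, then the turn about the tool's z in rad. A call has 1 to 5 rows; each row is the pose to reach, as a shift and turn from the pose commanded when the call began, along the tool's axes at that moment; what a row does not reach only later rows make up. A row lasts 1/10 s, in which the tool goes at most 50 mm and 8.59 degrees, less where a joint would pass 70% of its speed; a pose out of reach is approached as far as the arm can. A call with a gripper value outside its range is refused whole. The fingers move at their own pace and stop on an object; the grip force is fixed at half the most. Time passes only in rows, so rows that repeat a pose let the fingers close. It gives the time, the measured TCP pose, the force, the opening and the grip force at its end, in the units of the state.
- get_obs(): the state, without advancing time (a new reading comes with each control period).
- read_camera(name): name is "scene" or "top"; returns a dict with "image" (400x640x3 uint8, blue, green, red), "camera_matrix" (3x3 intrinsics, pixels), "R" (3x3) and "t" (3): a world point X has camera coordinates R X + t. Camera axes: x right, y down, z forward; pixel columns grow to the right and rows downward; lengths in m; the calibration is good to about 2 mm. A picture is of the moment at which its call begins. There is no depth.
- sign_off(): hands the job in; it is judged then, once.
Trained networks look in the newest picture that a camera, given by its name, has taken for a name from the list of things; names that differ only in an ending like _2 or _b are one class to them, and where a whole thing is asked for, a point or a joint stands for the part that bears it (a point fixed in the world has none). Each returns a list of dicts, best first, with "confidence" (0 to 1); they miss things now and then, are a little off and sometimes report something else, mostly with a low value. They report only what shows in the picture. A call takes as long as a camera call. They do not tell look-alikes from the thing itself.
- silhouettes(name, camera): "region" (400x640 bool, what is visible of it) and "location" ([column, row] in pixels, amid what is visible of it).
The state is a dict: "clock": time; "joints": joint angles; "qvel": joint speeds; "joint_efforts": joint torques, N m; "tool_pos": TCP position; "orientation": TCP orientation; "contact_force": force on the tool from outside, world axes, zero at the start; "ft_torque": the same for the moment, N m; "width": finger opening in m; "grip_force": force on a finger pad.
Only numpy, scipy, OpenCV 4.12 (cv2) and the standard library are available. Lean on these libraries where they do the work, as an engineer would, in place of code of your own. Each camera call takes 0.05 s, during which the arm holds its last target. There are 200 camera calls.

TASK

Push the lazy susan round by its scalloped rim until the milk jug - the one with a pouring lip and a handle - stands at the front, squarely opposite the mug on its coaster, and leave it at rest there. Turn it gently and touch nothing that stands on it, and leave the mug, the canister and the tea tin where they are.

Things in the scene. Friction and masses are not known exactly. Their poses are not given: they have to be found in the camera images.
- foot: the fixed round dark-wood foot under the lazy susan, 184 mm across and 14 mm high (it does not slide on the counter). Origin: on the counter, on the turning axis. Its -x axis points to the front, straight at the middle of the coaster, 235 mm away.
- lazy_susan: wooden flower-shaped platter with eight round lobes; turns freely and endlessly about the foot's upright axis; light friction (0.1 N m, 1 N at the rim) stops it within a few degrees once let go. Edge at heights 18 to 37 mm above the counter; flat top, on which things stand, at 38.5 mm. Origin: on the axis, 18 mm above the counter; its axes turn with the platter.
- notch (a point): bottom of one of the eight notches in the platter's edge, at 22.5 degrees from the platter's x axis, 28 mm above the counter; the others follow every 45 degrees. Lobes are upright cylinders of radius 48 mm, centres 105 mm from the axis: the edge lies 153 mm from the axis at their crowns, 123 mm in the notches. Shut fingertips 22 mm wide seat 135 mm from the axis.
- milk_jug: the milk jug, white ceramic, 82 mm high, belly 47 mm across, narrow neck, flared mouth with a pouring lip at its -x side (reaching 31 mm from its axis) and a loop handle at its +x side (reaching 40 mm). It stands loose on the lazy susan about 72 mm from the axis. It is the only thing there with both a lip and a handle. Origin: centre of its underside, z up.
- sugar_bowl: lidded sugar bowl, white ceramic, 51 mm across, 66 mm high to its knob, loose on the lazy susan. Origin: centre of its underside, z up.
- espresso_cup: espresso cup, white ceramic, 51 mm across, 54 mm high, with a small handle (to 40 mm from its axis) and no lip, loose on the lazy susan. Origin: centre of its underside, z up.
- honey_jar: amber glass jar with a steel cap, 49 mm across, 72 mm high, loose on the lazy susan. Origin: centre of its underside, z up.
- cocoa_shaker: steel shaker with a domed top, 46 mm across, 92 mm high, loose on the lazy susan. Origin: centre of its underside, z up.
- cork_jar: clear glass jar with a cork, 49 mm across, 74 mm high, loose on the lazy susan. Origin: centre of its underside, z up.
- syrup_bottle: amber bottle with a black pump, 45 mm across, 168 mm high, pump nozzle reaching 35 mm to its -x, loose in the middle of the lazy susan. Origin: centre of its underside, z up.
- coaster: round cork coaster, 96 mm across, 5 mm thick, fixed on the counter in front of the lazy susan, its centre 235 mm from the turning axis; it marks the front. Origin: centre of its underside, z up.
- mug: white coffee mug, 76 mm across, 92 mm high, standing loose on the coaster, with a handle at its +x side (reaching 68 mm from its axis). Origin: centre of its underside, z up.
- canister: tall metal canister with a wooden lid and knob, 95 mm across, 152 mm high, standing loose beside the lazy susan, to the left or the right of the mug. Origin: centre of its underside, z up.
- tea_tin: low round steel tin, 66 mm across, 43 mm high, standing loose beside the lazy susan on the other side of the mug. Origin: centre of its underside, z up.
- coffee_maker: black drip coffee maker, fixed, 210 (x) by 170 (y) by 328 mm high, its carafe handle reaching 135 mm to its -x; stands behind and beside the lazy susan. Origin: centre of its underside, z up.
- kettle: steel kettle, fixed, body 156 mm across, 206 mm high, spout reaching 93 mm to its -x, handle reaching 130 mm to its +x; on the other side from the coffee maker. Origin: centre of its underside, z up.
Things that resemble listed ones, but are neither listed nor needed, are in the scene too. Leave any pink look-alike of the honey_jar alone. Leave any blue look-alike of the syrup_bottle alone.

How it is judged (in metres and radians):
At the end, for the whole second after the job is handed in: Jug within 18 mm of the line from the turning axis to the coaster's centre, on its side. Platter at rest (under 0.05 rad/s); all that stood on it still on it (axes within 95 mm of its axis), upright (under 0.15 rad). Mug, canister and tin within 12 mm of where they started (y of milk_jug in the frame of foot between -0.018 and 0.018 m and x of milk_jug in the frame of foot between -0.1 and -0.05 m and angular speed of lazy_susan below 0.05 rad/s and distance of each of mug, canister, tea_tin from where it was at the start of the episode below 0.012 m and angle between each of milk_jug, sugar_bowl, espresso_cup, honey_jar, cocoa_shaker, cork_jar, syrup_bottle's own z axis and vertical below 0.15 rad and horizontal distance between each of milk_jug, sugar_bowl, espresso_cup, honey_jar, cocoa_shaker, cork_jar, syrup_bottle and foot below 0.095 m and height (world z) of each of milk_jug, sugar_bowl, espresso_cup, honey_jar, cocoa_shaker, cork_jar, syrup_bottle above 0.03 m); the robot touches nothing.
It fails at once if the robot touches something that stands on the lazy susan (over 1 N) (contact force between any of the arm, the fingers and milk_jug above 1 N or contact force between any of the arm, the fingers and sugar_bowl above 1 N or contact force between any of the arm, the fingers and espresso_cup above 1 N or contact force between any of the arm, the fingers and honey_jar above 1 N or contact force between any of the arm, the fingers and cocoa_shaker above 1 N or contact force between any of the arm, the fingers and cork_jar above 1 N or contact force between any of the arm, the fingers and syrup_bottle above 1 N).
It fails at once if something that stands on the lazy susan tips over (over 20 degrees) (angle between any of milk_jug, sugar_bowl, espresso_cup, honey_jar, cocoa_shaker, cork_jar, syrup_bottle's own z axis and vertical above 0.35 rad).
It fails at once if the lazy susan is spun roughly (over 2.5 rad/s) (angular speed of lazy_susan above 2.5 rad/s).
It fails at once if the mug, the canister or the tea tin is shoved more than 20 mm or tipped over (distance of any of mug, canister, tea_tin from where it was at the start of the episode above 0.02 m or angle between any of mug, canister, tea_tin's own z axis and vertical above 0.35 rad).
It also fails if it takes over 61 s, if anything falls off the work surface, if the arm or the gripper's body presses on something with over 40 N, if the wrist force passes 120 N, or if a joint passes its speed limit or range.

## Working session

There is one attempt and no reset: what is moved stays moved. The work goes in short steps, Python scripts to look and compute and a shell command to move; the robot and the scene stay as the last step left them, time stands still between calls to the robot, and variables do not carry over. Pictures are saved under pics/ and viewed, at most 10 in all, crops included, and the job is handed in when it is done.

```bash
mkdir -p pics; cat > h.py <<'E'
from bench import *
import numpy as np, cv2
def cam(n):
    c=read_camera(n); return c
def ray(c,uv,z):
    K,R,t=[np.array(c[k]) for k in("camera_matrix","R","t")]
    d=R.T@np.linalg.solve(K,np.array([uv[0],uv[1],1.])); o=-R.T@t
    return o+d*(z-o[2])/d[2]
def proj(c,X):
    p=np.array(c["camera_matrix"])@(np.array(c["R"])@np.array(X)+np.array(c["t"])); return p[:2]/p[2]
E
python3 - <<'E'
from h import *
for n in("scene","top"):
    c=cam(n); cv2.imwrite(f"pics/{n}0.png",c["image"])
    R=np.array(c["R"]);print(n,(-R.T@np.array(c["t"])).round(3),R[2].round(2))
    for k in("foot","lazy_susan","milk_jug","coaster","mug","canister","tea_tin","coffee_maker","kettle","syrup_bottle","espresso_cup"):
        for s in silhouettes(k,n)[:3]:
            print(k,round(s["confidence"],2),np.round(s["location"]),int(s["region"].sum()),ray(c,s["location"],0.0).round(3))
o=get_obs();print(o["clock"],o["tool_pos"],o["orientation"],o["width"])
E
```

```text
scene [1.095 0.439 1.186] [-0.39 -0.33 -0.86]
foot 0.66 [394. 159.] 1606 [0.315 0.069 0.   ]
lazy_susan 0.76 [322. 226.] 4849 [0.624 0.056 0.   ]
milk_jug 0.77 [315. 228.] 413 [0.641 0.045 0.   ]
milk_jug 0.5 [301. 142.] 502 [ 0.451 -0.178  0.   ]
milk_jug 0.45 [340. 222.] 472 [0.584 0.084 0.   ]
coaster 0.49 [344. 160.] 253 [ 0.414 -0.039  0.   ]
mug 0.71 [351. 139.] 878 [ 0.341 -0.072  0.   ]
canister 0.87 [395. 162.] 1653 [0.319 0.079 0.   ]
canister 0.74 [324. 225.] 5167 [0.618 0.058 0.   ]
canister 0.22 [347. 197.] 336 [0.508 0.049 0.   ]
tea_tin 0.96 [305. 142.] 502 [ 0.442 -0.171  0.   ]
coffee_maker 0.85 [181. 101.] 10918 [ 0.583 -0.575  0.   ]
kettle 0.96 [423. 317.] 4614 [0.649 0.409 0.   ]
kettle 0.51 [352. 139.] 892 [ 0.34 -0.07  0.  ]
syrup_bottle 0.94 [326. 195.] 596 [ 0.544 -0.001  0.   ]
syrup_bottle 0.69 [312. 227.] 490 [0.644 0.038 0.   ]
syrup_bottle 0.68 [237. 254.] 543 [ 0.835 -0.06   0.   ]
top [0.56  0.006 1.067] [ 0.05 -0.02 -1.  ]
foot 0.51 [329. 292.] 1001 [ 0.37  -0.052  0.   ]
lazy_susan 0.9 [297. 212.] 7589 [0.581 0.026 0.   ]
milk_jug 0.94 [277. 173.] 31
[... 321 characters left out ...]
 0.   ]
tea_tin 0.63 [134. 169.] 5068 [0.702 0.447 0.   ]
tea_tin 0.59 [372. 256.] 589 [ 0.461 -0.168  0.   ]
coffee_maker 0.94 [492. 157.] 14391 [ 0.713 -0.497  0.   ]
kettle 0.77 [133. 170.] 5236 [0.7  0.45 0.  ]
syrup_bottle 0.72 [315. 103.] 463 [ 0.867 -0.028  0.   ]
syrup_bottle 0.55 [294. 201.] 334 [0.609 0.034 0.   ]
syrup_bottle 0.42 [276. 176.] 346 [0.675 0.08  0.   ]
espresso_cup 0.88 [305. 174.] 385 [0.68  0.001 0.   ]
espresso_cup 0.51 [277. 225.] 305 [0.548 0.078 0.   ]
1.2 [0.21332117 0.45219242 0.23129578] [[-9.04407173e-01  4.26670441e-01  5.66977950e-07]
 [ 4.26670440e-01  9.04407173e-01 -3.89222307e-05]
 [-1.71197442e-05 -3.49596319e-05 -9.99999999e-01]] 0.08519794276695715
```

```bash
python3 - <<'E'
import cv2
a=cv2.imread("pics/top0.png")[130:340,210:430]; cv2.imwrite("pics/t1.png",cv2.resize(a,(0,0),fx=2.8,fy=2.8,interpolation=cv2.INTER_CUBIC))
a=cv2.imread("pics/scene0.png")[90:300,220:470]; cv2.imwrite("pics/s1.png",cv2.resize(a,(0,0),fx=2.8,fy=2.8,interpolation=cv2.INTER_CUBIC))
E
```

```text
(no output)
```

View pics/t1.png

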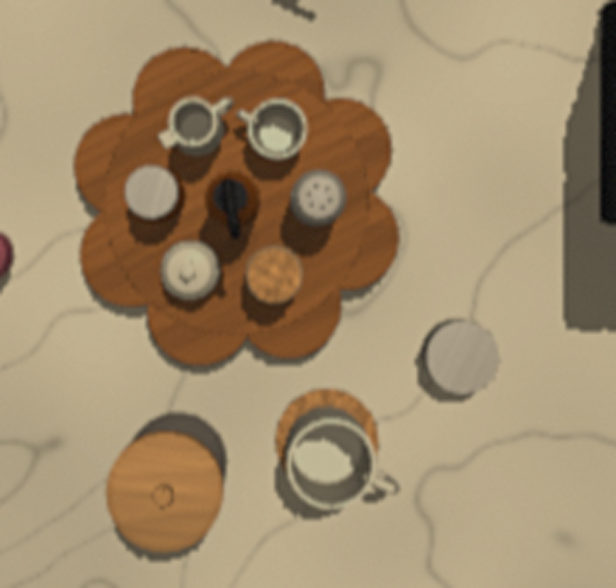

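View pics/s1.png

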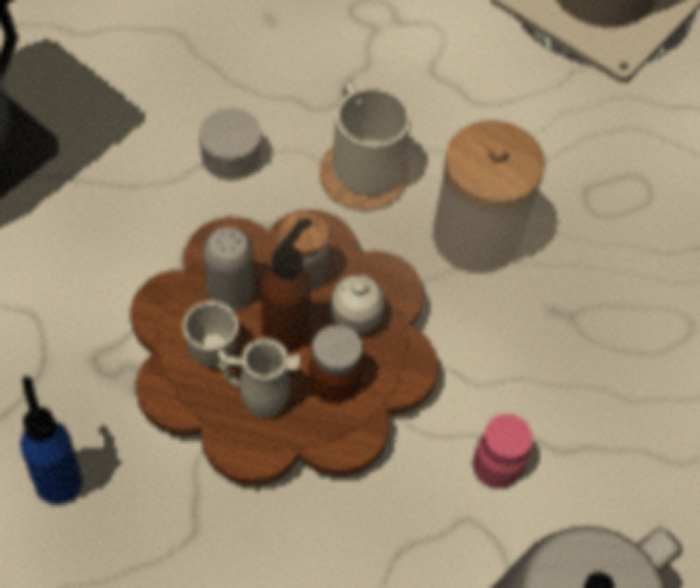

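View pics/top0.png

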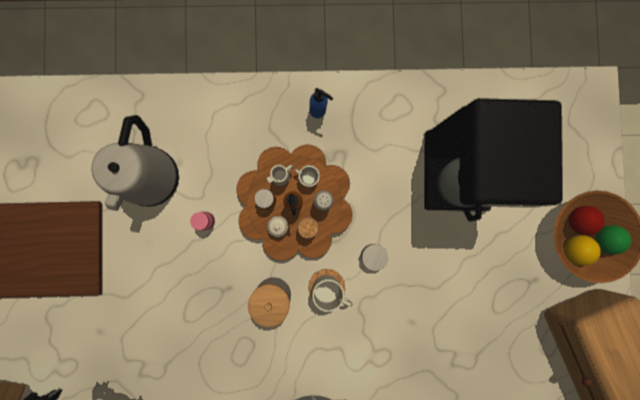

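The top view puts the milk jug at about (280,175), with its lip pointing left and down and its handle right and up. Its neighbour at (309,176) has a handle but no lip, so that one is the espresso cup. The syrup bottle is at (293,203), the mug and coaster at (327,290), the canister at (269,306) and the tin at (374,258). The crop confirms the lip and handle; in the scene crop the jug is at (265,365). Next I fit the platter outline and the coaster.

```bash
cat >> h.py <<'E'
from scipy.optimize import minimize
def wood(im):
    h=cv2.cvtColor(im,cv2.COLOR_BGR2HSV); return ((h[...,0]<14)&(h[...,1]>110)&(h[...,2]>40)).astype(np.uint8)
def flower(cx,cy,ph,z=0.0385,n=160):
    a=np.linspace(0,2*np.pi,n,endpoint=False); d=(a-ph+np.pi/8)%(np.pi/4)-np.pi/8
    r=.105*np.cos(d)+np.sqrt(.048**2-(.105*np.sin(d))**2)
    return np.c_[cx+r*np.cos(a),cy+r*np.sin(a),np.full(n,z)]
def fit(c,p0=None):
    m=wood(c["image"]); m[:,:225]=0; m[:,360:]=0; m[:130]=0; m[265:]=0
    m=cv2.morphologyEx(m,cv2.MORPH_OPEN,np.ones((3,3)))
    k=max(cv2.findContours(m,0,1)[0],key=cv2.contourArea); m=cv2.drawContours(m*0,[k],-1,1,-1)
    dt=cv2.distanceTransform(1-m,2,5)+cv2.distanceTransform(m,2,5)
    def f(p):
        uv=np.array([proj(c,x) for x in flower(*p)]).astype(np.float32)
        e=cv2.remap(dt.astype(np.float32),uv[:,:1],uv[:,1:],1).ravel(); return np.minimum(e,6).mean()
    best=min((minimize(f,[.585,.028,ph],method="Nelder-Mead",options=dict(initial_simplex=np.array([[.585,.028,ph],[.6,.028,ph],[.585,.043,ph],[.585,.028,ph+.2]]),xatol=1e-4,fatol=1e-3)) for ph in ([.0,.2,.4,.6] if p0 is None else [p0])),key=lambda r:r.fun)
    return best.x,best.fun
E
python3 - <<'E'
from h import *
c=cam("top"); s=cam("scene"); p,e=fit(c); print("platter",p.round(4),np.degrees(p[2])%45,e)
def tri(a,b):
    A=[];B=[]
    for cc,uv in((c,a),(s,b)):
        K,R,t=[np.array(cc[k]) for k in("camera_matrix","R","t")];P=K@np.c_[R,t]
        for i in(0,1): r=uv[i]*P[2]-P[i]; A.append(r[:3]);B.append(-r[3])
    return np.linalg.lstsq(np.array(A),np.array(B),rcond=None)[0]
T=lambda u,v:(210+u/2.8,130+v/2.8); S=lambda u,v:(220+u/2.8,90+v/2.8)
P={}
for k,a,b in(("jug",(194,123),(267,357)),("cup",(276,129),(211,325)),("honey",(152,192),(338,346)),("shaker",(320,194),(228,240)),("sugar",(191,265),(359,287)),("cork",(275,273),(304,230)),("canister",(163,487),(499,157)),("mug",(332,460),(373,115)),("tin",(460,357),(231,132))):
    X=tri(T(*a),S(*b)); d=X[:2]-p[:2]; P[k]=X; print(k,X.round(3),"r",np.hypot(*d).round(3),"ang",np.degrees(np.arctan2(d[1],d[0])).round(1))
# coaster: visible edge in top view, orange outside mug: project circle model
im=c["image"].copy()
m=P["mug"][:2]; d=m-p[:2]; print("mug dir",np.degrees(np.arctan2(d[1],d[0])),np.hypot(*d))
u=d/np.hypot(*d)*.235; q=p[:2]+u
big=cv2.resize(im,(0,0),fx=3,fy=3,interpolation=cv2.INTER_CUBIC)
def dr(pts,col):
    cv2.polylines(big,[np.int32([proj(c,x)*3+1 for x in pts])],True,col,1)
dr(flower(*p),(255,0,0))
a=np.linspace(0,6.28,60)
dr(np.c_[q[0]+.048*np.cos(a),q[1]+.048*np.sin(a),0*a+.005],(0,255,0))
cv2.imwrite("pics/o1.png",big[390:970,650:1280])
print("coaster",q.round(3))
E
```

```text
platter [0.585 0.028 0.   ] 0.0 6.0
jug [0.665 0.065 0.119] r 0.088 ang 24.5
cup [ 0.663 -0.005  0.092] r 0.084 ang -22.9
honey [0.61  0.101 0.107] r 0.078 ang 71.4
shaker [ 0.603 -0.038  0.133] r 0.068 ang -74.6
sugar [0.546 0.072 0.099] r 0.059 ang 131.2
cork [0.539 0.    0.115] r 0.054 ang -148.8
canister [0.37  0.096 0.143] r 0.225 ang 162.5
mug [ 0.381 -0.044  0.1  ] r 0.216 ang -160.6
tin [ 0.46  -0.165  0.045] r 0.23 ang -123.1
mug dir -160.6462894331106 0.21636979577379858
coaster [ 0.363 -0.05 ]
```

View pics/o1.png

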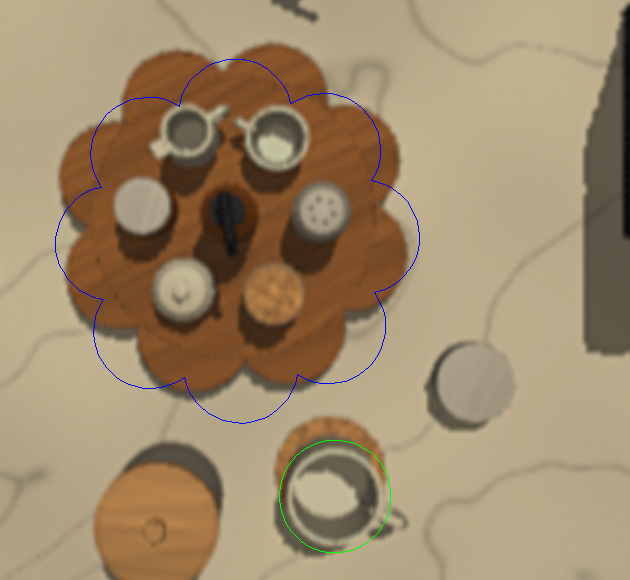

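```bash
python3 - <<'E'
s=open("h.py").read()
s=s.replace("m=wood(c[\"image\"]); m[:,:225]=0; m[:,360:]=0; m[:130]=0; m[265:]=0","m=silhouettes('lazy_susan','top')[0]['region'].astype(np.uint8)")
s=s.replace(".585,.028",".602,.03").replace("[.6,.028","[.617,.03").replace(".043,ph",".045,ph")
open("h.py","w").write(s)
E
python3 - <<'E'
from h import *
c=cam("top"); h=cv2.cvtColor(c["image"],cv2.COLOR_BGR2HSV)
print("hsv platter",h[160,265],h[235,300],h[248,276],"counter",h[270,300],"coaster",h[274,326],h[280,311])
p,e=fit(c); print("platter",p.round(4),np.degrees(p[2])%45,e)
P=dict(jug=(.665,.065),cup=(.663,-.005),honey=(.61,.101),shaker=(.603,-.038),sugar=(.546,.072),cork=(.539,0))
for k,v in P.items():
    d=np.array(v)-p[:2]; print(k,np.hypot(*d).round(3),np.degrees(np.arctan2(d[1],d[0])).round(1))
# coaster fit: orange mask outside mug
m=((h[...,0]<20)&(h[...,1]>100)).astype(np.uint8); m[:265]=0;m[:,:300]=0;m[300:]=0;m[:,350:]=0
k=max(cv2.findContours(m,0,1)[0],key=cv2.contourArea)[:,0].astype(float)
W=np.array([ray(c,x,.005)[:2] for x in k]); 
# best: circle of radius 48mm at 235mm from axis, containing the points, touching outer ones
best=None
for th in np.radians(np.arange(180,230,.25)):
    q=p[:2]+.235*np.array([np.cos(th),np.sin(th)]); r=np.hypot(*(W-q).T); 
    e=np.abs(r-.048); e=np.minimum(e,.006).mean(); 
    if best is None or e<best[0]: best=(e,np.degrees(th),q)
print("coaster",best,len(W))
big=cv2.resize(c["image"],(0,0),fx=3,fy=3,interpolation=cv2.INTER_CUBIC)
def dr(pts,col): cv2.polylines(big,[np.int32([proj(c,x)*3+1 for x in pts])],True,col,1)
dr(flower(*p),(255,0,0)); a=np.linspace(0,6.28,60); q=best[2]
dr(np.c_[q[0]+.048*np.cos(a),q[1]+.048*np.sin(a),0*a+.005],(0,255,0))
for r in(.047,): dr(np.c_[p[0]+r*np.cos(a),p[1]+r*np.sin(a),0*a+.0385],(0,0,255))
cv2.imwrite("pics/o2.png",big[390:970,650:1280])
E
```

```text
hsv platter [ 14 176 138] [ 14 123  83] [ 13 169 122] counter [ 21  65 181] coaster [ 15 141 134] [ 15 156 162]
platter [0.6049 0.0312 0.4482] 25.679648050835713 1.1547253131866455
jug 0.069 29.3
cup 0.068 -32.0
honey 0.07 85.8
shaker 0.069 -91.6
sugar 0.072 145.3
cork 0.073 -154.6
coaster (np.float64(0.0031767983233159853), np.float64(199.25), array([ 0.38307396, -0.0462321 ])) 117
```

View pics/o2.png

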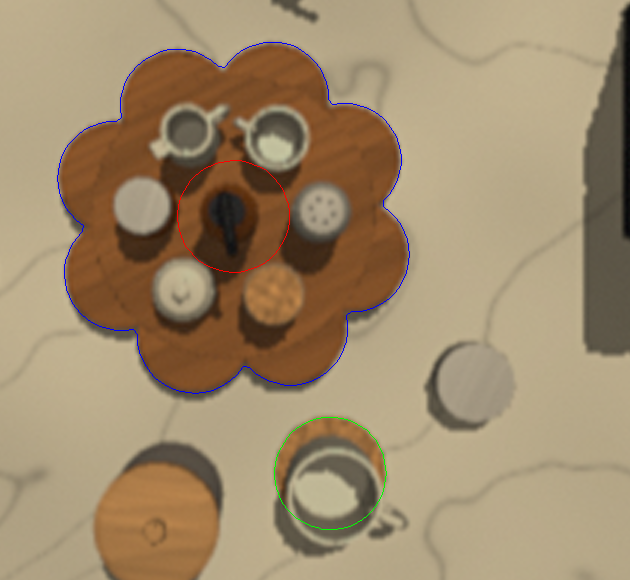

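The fit is good: the axis is at (0.605, 0.031), the front direction is 199.3°, and the jug is at 29.5°, so it has to turn about +170° CCW. I'll push on the -y side, from the notch at 228.2°. First I travel high with the fingers shut.

```bash
python3 -m jog '1 -3.27 -2.4 0 0; 1 -6.54 -4.8 0 0; 1 -9.82 -7.2 0 0; 1 -13.09 -9.59 0 0; 1 -16.36 -11.98 0 0'
python3 -m jog '1 -3.27 -2.4 0 0; 1 -6.54 -4.8 0 0; 1 -9.82 -7.2 0 0; 1 -13.09 -9.59 0 0; 1 -16.36 -11.98 0 0'
```

```text
clock: 1.9
tool_pos: [0.3107, 0.2727, 0.2314]
orientation: [[-0.905, 0.426, 0.001], [0.426, 0.905, 0.0], [-0.0, 0.001, -1.0]]
contact_force: [0.7, 0.5, 0.2]
width: 0.0125
grip_force: 0.0
clock: 2.4
tool_pos: [0.4076, 0.0944, 0.2316]
orientation: [[-0.904, 0.427, 0.001], [0.427, 0.904, 0.0], [-0.001, 0.001, -1.0]]
contact_force: [1.3, 0.9, -0.1]
width: -0.0004
grip_force: 0.0
```

```bash
python3 -m jog '1 -3.27 -2.4 0 0; 1 -6.54 -4.8 0 0; 1 -9.82 -7.2 0 0; 1 -13.09 -9.59 0 0; 1 -16.36 -11.98 0 0'
python3 -m jog '1 0 0 0 .124; 1 0 0 0 .248; 1 0 0 0 .372; 1 0 0 0 .496; 1 0 0 0 .62'
python3 -m jog '1 0 0 0 .124; 1 0 0 0 .248; 1 0 0 0 .372; 1 0 0 0 .496; 1 0 0 0 .62'
python3 -m jog '1 0 0 0 .124; 1 0 0 0 .248; 1 0 0 0 .372; 1 0 0 0 .496; 1 0 0 0 .62'
python3 -c "
from bench import *
o=get_obs();print(o['joints'],o['tool_pos'])"
```

```text
clock: 2.9
tool_pos: [0.5045, -0.0839, 0.2314]
orientation: [[-0.904, 0.427, 0.0], [0.427, 0.904, 0.0], [-0.0, 0.0, -1.0]]
contact_force: [0.2, -0.1, -0.2]
width: 0.0003
grip_force: 0.0
clock: 3.4
tool_pos: [0.5039, -0.0824, 0.2312]
orientation: [[-0.483, 0.875, -0.0], [0.875, 0.483, 0.0], [0.0, -0.0, -1.0]]
contact_force: [0.2, 0.2, 0.6]
width: 0.0001
grip_force: 0.0
clock: 3.9
tool_pos: [0.5039, -0.0822, 0.2313]
orientation: [[0.115, 0.993, -0.0], [0.993, -0.115, 0.0], [0.0, -0.0, -1.0]]
contact_force: [-1.3, -0.1, 0.1]
width: 0.0001
grip_force: 0.0
clock: 4.4
tool_pos: [0.5039, -0.0822, 0.2313]
orientation: [[0.671, 0.742, -0.0], [0.742, -0.671, -0.0], [-0.0, 0.0, -1.0]]
contact_force: [-0.3, -0.8, 0.1]
width: -0.0001
grip_force: 0.0
[-9.27029759e+00  1.49831918e+01  1.86840679e+00  7.68852539e+01
 -2.93496392e-04  1.22851408e+02] [ 0.50387363 -0.08224585  0.23131029]
```

```bash
python3 -m jog '1 0 0 3 0; 1 0 0 6 0; 1 0 0 9 0; 1 0 0 12 0; 1 0 0 15 0'
python3 -m jog '1 0 0 1.2 0; 1 0 0 2.4 0; 1 0 0 3.6 0; 1 0 0 4.7 0; 1 0 0 5.5 0'
python3 -m jog '1 .1 0 0 0; 1 .2 0 0 0; 1 .3 0 0 0; 1 .3 0 0 0'
python3 - <<'E'
from h import *
c=cam("top"); p,e=fit(c,.448); print(p.round(3),np.degrees(p[2]),e)
a=c["image"][130:340,210:430]; cv2.imwrite("pics/t2.png",cv2.resize(a,(0,0),fx=2.8,fy=2.8))
E
```

```text
clock: 4.9
tool_pos: [0.5039, -0.0823, 0.0803]
orientation: [[0.667, 0.745, 0.001], [0.745, -0.667, -0.0], [0.0, 0.0, -1.0]]
contact_force: [-0.3, -0.7, -0.3]
width: -0.0002
grip_force: 0.0
clock: 5.4
tool_pos: [0.5042, -0.0823, 0.026]
orientation: [[0.667, 0.745, 0.001], [0.745, -0.667, -0.0], [0.0, 0.001, -1.0]]
contact_force: [0.2, 0.3, 0.6]
width: 0.0
grip_force: 0.0
clock: 5.8
tool_pos: [0.5066, -0.08, 0.0269]
orientation: [[0.667, 0.745, 0.001], [0.745, -0.667, -0.0], [0.001, 0.001, -1.0]]
contact_force: [-0.4, -0.5, 0.2]
width: 0.0001
grip_force: 0.0Traceback (most recent call last):
  File "<stdin>", line 2, in <module>
  File "h.py", line 19, in fit
    m=silhouettes('lazy_susan','top')[0]['region'].astype(np.uint8)
      ~~~~~~~~~~~~~~~~~~~~~~~~~~~~~~~^^^
IndexError: list index out of range
```

```bash
python3 -m jog '1 .2 .39 0 -.026; 1 .22 .77 0 -.052; 1 .25 1.16 0 -.079; 1 .28 1.55 0 -.105; 1 .33 1.93 0 -.131'
python3 -m jog '1 .02 .76 0 -.052; 1 .08 1.53 0 -.105; 1 .18 2.28 0 -.157; 1 .32 3.04 0 -.209; 1 .5 3.78 0 -.262'
python3 - <<'E'
from h import *
c=cam("top")
a=c["image"][130:340,210:430]; cv2.imwrite("pics/t2.png",cv2.resize(a,(0,0),fx=2.8,fy=2.8))
E
```

```text
clock: 6.4
tool_pos: [0.5226, -0.0907, 0.0262]
orientation: [[0.562, 0.827, -0.0], [0.827, -0.562, 0.0], [-0.0, -0.0, -1.0]]
contact_force: [-0.7, -0.9, 0.6]
width: -0.0001
grip_force: 0.3
clock: 6.9
tool_pos: [0.5567, -0.108, 0.0261]
orientation: [[0.328, 0.945, -0.001], [0.945, -0.328, -0.0], [-0.0, -0.001, -1.0]]
contact_force: [-0.1, 0.3, 0.2]
width: -0.0001
grip_force: 0.3
```

View pics/t2.png

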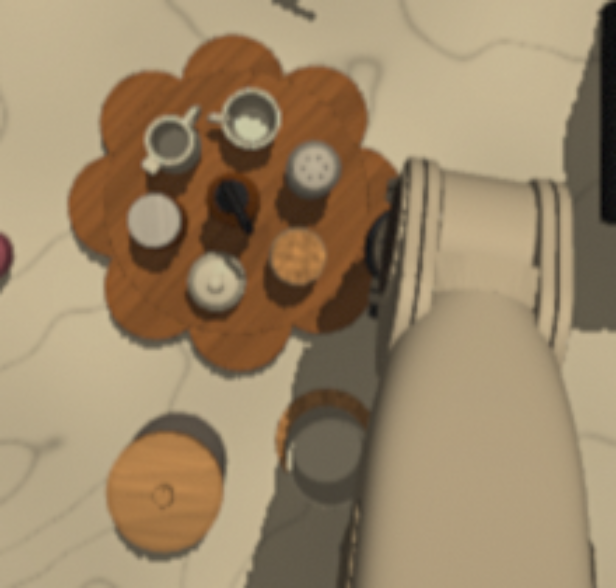

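The platter follows the finger: it has turned about 20° CCW, everything is upright, and the jug is now at crop (172,142). I continue the stroke and slow down at its end.

```bash
for i in 1; do python3 -m jog '1 .02 .76 0 -.052; 1 .08 1.53 0 -.105; 1 .18 2.28 0 -.157; 1 .32 3.04 0 -.209; 1 .5 3.78 0 -.262'; done
python3 -m jog '1 .02 .76 0 -.052; 1 .08 1.53 0 -.105; 1 .18 2.28 0 -.157; 1 .32 3.04 0 -.209; 1 .5 3.78 0 -.262'
python3 -m jog '1 .02 .76 0 -.052; 1 .08 1.53 0 -.105; 1 .18 2.28 0 -.157; 1 .32 3.04 0 -.209; 1 .5 3.78 0 -.262'
python3 -m jog '1 .02 .76 0 -.052; 1 .08 1.53 0 -.105; 1 .18 2.28 0 -.157; 1 .28 2.8 0 -.193; 1 .35 3.17 0 -.218' | head -2
python3 -m jog '1 0 .2 0 -.014; 1 0 .3 0 -.021; 1 0 .3 0 -.021; 1 0 .3 0 -.021'
```

```text
clock: 7.45
tool_pos: [0.5938, -0.1157, 0.0261]
orientation: [[0.073, 0.997, -0.001], [0.997, -0.073, -0.0], [-0.0, -0.001, -1.0]]
contact_force: [-0.6, 0.1, -0.4]
width: 0.0001
grip_force: 0.4
clock: 7.95
tool_pos: [0.632, -0.1136, 0.0261]
orientation: [[-0.188, 0.982, -0.0], [0.982, 0.188, -0.001], [-0.0, -0.001, -1.0]]
contact_force: [-0.4, -0.6, -0.4]
width: -0.0003
grip_force: 0.4
clock: 8.45
tool_pos: [0.6683, -0.1018, 0.0261]
orientation: [[-0.435, 0.9, -0.0], [0.9, 0.435, -0.001], [-0.001, -0.001, -1.0]]
contact_force: [0.1, -0.4, 0.6]
width: -0.0002
grip_force: 0.5
clock: 8.95
tool_pos: [0.6958, -0.0848, 0.0262]
clock: 9.35
tool_pos: [0.6977, -0.083, 0.0264]
orientation: [[-0.635, 0.773, 0.001], [0.773, 0.635, -0.0], [-0.001, 0.0, -1.0]]
contact_force: [2.0, -2.6, -1.3]
width: -0.0001
grip_force: 1.3
```

```bash
python3 -m jog '1 -.2 -.2 0 0; 1 -.5 -.2 0 0; 1 -.6 -.2 -.5 0; 1 -.6 -.2 -2 0; 1 -.6 -.2 -4 0'
python3 -m jog '1 0 0 -2.5 0; 1 0 0 -5 0; 1 0 0 -7.5 0; 1 0 0 -10 0; 1 0 0 -12 0'
python3 - <<'E'
from h import *
c=cam("top")
print([(s["confidence"],np.round(s["location"])) for s in silhouettes("milk_jug","top")[:3]])
a=c["image"][130:340,210:430]; cv2.imwrite("pics/t3.png",cv2.resize(a,(0,0),fx=2.8,fy=2.8))
E
```

```text
clock: 9.85
tool_pos: [0.699, -0.0882, 0.0665]
orientation: [[-0.635, 0.772, -0.002], [0.772, 0.635, 0.001], [0.002, -0.001, -1.0]]
contact_force: [0.2, -0.2, 0.5]
width: -0.0001
grip_force: 0.0
clock: 10.35
tool_pos: [0.7003, -0.0882, 0.1901]
orientation: [[-0.635, 0.772, 0.003], [0.772, 0.635, -0.0], [-0.002, 0.003, -1.0]]
contact_force: [1.3, -0.2, 0.0]
width: 0.0
grip_force: 0.0
[(0.63, array([263., 210.]))]
```

View pics/t3.png

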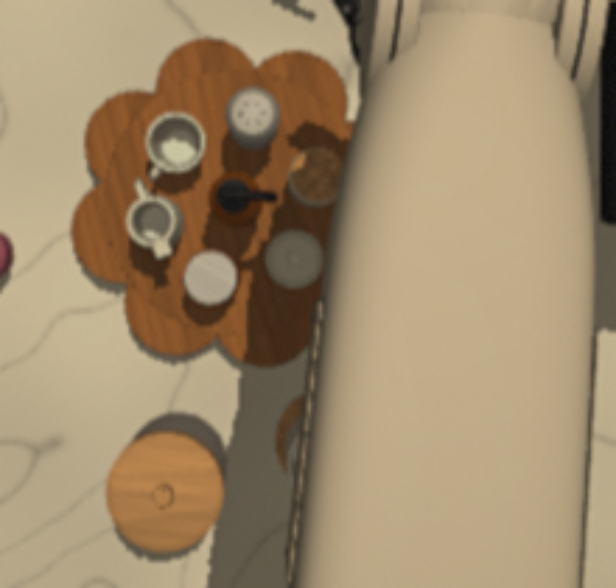

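The jug is now at crop (152,222), still with its lip, and the handle points up and left. All the things on the platter are upright. I measure the jug angle and the platter phase.

```bash
cat >> h.py <<'E'
def phase(c,cen=(.6049,.0312)):
    h=cv2.cvtColor(c["image"],cv2.COLOR_BGR2HSV); m=((h[...,0]<19)&(h[...,1]>105)).astype(np.uint8)
    m[:,:225]=0; m[:,360:]=0; m[:135]=0; m[265:]=0
    k=max(cv2.findContours(m,0,1)[0],key=cv2.contourArea)[:,0].astype(float)
    W=np.array([ray(c,x,.0385)[:2] for x in k])-cen; r=np.hypot(*W.T); a=np.arctan2(W[:,1],W[:,0]); s=r>.118; r=r[s];a=a[s]
    best=(9,0)
    for ph in np.radians(np.arange(0,45,.5)):
        d=(a-ph+np.pi/8)%(np.pi/4)-np.pi/8
        e=np.minimum(abs(.105*np.cos(d)+np.sqrt(.048**2-(.105*np.sin(d))**2)-r),.008).mean(); best=min(best,(e,np.degrees(ph)))
    return best[1],best[0]*1000,int(s.sum())
def ang(c,uv,z):
    d=ray(c,uv,z)[:2]-[.6049,.0312]; return np.hypot(*d).round(3),(np.degrees(np.arctan2(d[1],d[0]))%360).round(1)
E
python3 - <<'E'
from h import *
c=cam("top"); print(phase(c))
T=lambda u,v:(210+u/2.8,130+v/2.8)
print("jug",ang(c,T(152,221),.1205),"cup",ang(c,T(175,141),.0925),"shaker",ang(c,T(252,111),.125), "honey",ang(c,T(211,278),.11))
o=get_obs();print(o["tool_pos"],o["joints"])
E
```

```text
(np.float64(13.0), np.float64(3.04901529668771), 285)
jug (np.float64(0.07), np.float64(105.3)) cup (np.float64(0.071), np.float64(44.7)) shaker (np.float64(0.073), np.float64(346.4)) honey (np.float64(0.07), np.float64(163.0))
[ 0.70104228 -0.08838717  0.18950906] [-7.19064987e+00  3.95027650e+01  3.43881656e+01  8.45682651e+01
  1.10206574e-02  4.33796261e+01]
```

```bash
python3 -m jog '1 1.11 -2.29 0 .12; 1 2.22 -4.58 0 .24; 1 3.33 -6.88 0 .36; 1 4.44 -9.17 0 .48; 1 5.55 -11.46 0 .6'
python3 -m jog '1 0 0 0 .135; 1 0 0 0 .271; 1 0 0 3 .271; 1 0 0 6 .271; 1 0 0 8 .271'
```

```text
clock: 11.0
tool_pos: [0.5739, -0.1182, 0.1847]
orientation: [[-0.083, 0.997, -0.003], [0.997, 0.083, 0.001], [0.001, -0.003, -1.0]]
contact_force: [-0.5, 0.8, 0.5]
width: -0.0
grip_force: 0.0
clock: 11.5
tool_pos: [0.5737, -0.1178, 0.103]
orientation: [[0.182, 0.983, -0.005], [0.983, -0.182, 0.001], [0.0, -0.005, -1.0]]
contact_force: [-0.1, 0.2, -0.5]
width: 0.0001
grip_force: 0.0
```

```bash
python3 -c "
from h import *
print(phase(cam('top')))"
python3 -m jog '1 0 .25 2 0; 1 0 .25 4 0; 1 0 .25 5.2 0; 1 0 .25 5.8 0; 1 0 .25 6 0'
```

```text
(np.float64(12.5), np.float64(2.8048700506800026), 366)
clock: 12.05
tool_pos: [0.578, -0.1186, 0.0457]
orientation: [[0.182, 0.983, -0.001], [0.983, -0.182, 0.0], [0.0, -0.001, -1.0]]
contact_force: [0.1, 0.3, -0.4]
width: -0.0002
grip_force: 0.0
```

```bash
python3 -m jog '1 0 0 .5 0; 1 0 0 1 0; 1 0 0 1.5 0; 1 0 0 1.9 0; 1 0.1 0 1.9 0'
python3 -m jog '1 .1 0 0 0; 1 .2 0 0 0; 1 .3 0 0 0; 1 .4 0 0 0; 1 .4 0 0 0'
```

```text
clock: 12.55
tool_pos: [0.5781, -0.1178, 0.0266]
orientation: [[0.182, 0.983, -0.001], [0.983, -0.182, 0.0], [0.0, -0.001, -1.0]]
contact_force: [-0.4, 0.5, 0.9]
width: 0.0002
grip_force: 0.0
clock: 13.05
tool_pos: [0.5795, -0.1137, 0.0274]
orientation: [[0.182, 0.983, 0.0], [0.983, -0.182, -0.0], [0.0, 0.0, -1.0]]
contact_force: [-0.4, 0.2, -0.6]
width: -0.0
grip_force: 0.0
```

Seated in the notch without force. Second stroke, about 52°.

```bash
python3 -m jog '1 .01 .39 0 -.026; 1 .02 .77 0 -.052; 1 .05 1.16 0 -.079; 1 .08 1.55 0 -.105; 1 .13 1.93 0 -.131' | head -2
python3 -m jog '1 .02 .76 0 -.052; 1 .08 1.53 0 -.105; 1 .18 2.28 0 -.157; 1 .32 3.04 0 -.209; 1 .5 3.78 0 -.262' | head -2
python3 -m jog '1 .02 .76 0 -.052; 1 .08 1.53 0 -.105; 1 .18 2.28 0 -.157; 1 .32 3.04 0 -.209; 1 .5 3.78 0 -.262' | head -2
python3 -m jog '1 .02 .76 0 -.052; 1 .08 1.53 0 -.105; 1 .18 2.28 0 -.157; 1 .28 2.8 0 -.193; 1 .35 3.17 0 -.218' | head -2
python3 -m jog '1 0 .25 0 -.017; 1 0 .4 0 -.028; 1 0 .45 0 -.031; 1 0 .45 0 -.031'
```

```text
clock: 13.55
tool_pos: [0.5988, -0.1163, 0.0272]
clock: 14.05
tool_pos: [0.637, -0.1132, 0.0271]
clock: 14.55
tool_pos: [0.6729, -0.1005, 0.0271]
clock: 15.05
tool_pos: [0.6997, -0.0828, 0.0271]
clock: 15.45
tool_pos: [0.7027, -0.0801, 0.0273]
orientation: [[-0.66, 0.751, 0.0], [0.751, 0.66, -0.0], [-0.0, 0.0, -1.0]]
contact_force: [0.5, -1.3, -1.3]
width: -0.0
grip_force: 0.6
```

```bash
python3 -m jog '1 -.2 -.2 0 0; 1 -.5 -.2 0 0; 1 -.6 -.2 -.5 0; 1 -.6 -.2 -2 0; 1 -.6 -.2 -4 0' | head -2
python3 -m jog '1 0 0 -2.5 0; 1 0 0 -5 0; 1 0 0 -7.5 0; 1 0 0 -10 0; 1 0 0 -12 0'
python3 - <<'E'
from h import *
c=cam("top"); print(phase(c))
for s in silhouettes("milk_jug","top")[:3]: print(s["confidence"],np.round(s["location"]),ang(c,s["location"],.11))
a=c["image"][130:340,210:430]; cv2.imwrite("pics/t4.png",cv2.resize(a,(0,0),fx=2.8,fy=2.8))
E
```

```text
clock: 15.95
tool_pos: [0.7044, -0.0856, 0.0675]
clock: 16.45
tool_pos: [0.7057, -0.0857, 0.1911]
orientation: [[-0.66, 0.751, 0.004], [0.751, 0.66, -0.0], [-0.003, 0.003, -1.0]]
contact_force: [-0.1, -0.6, 0.0]
width: 0.0002
grip_force: 0.0
(np.float64(15.5), np.float64(3.0695171665628735), 278)
0.9 [279. 228.] (np.float64(0.071), np.float64(151.1))
```

View pics/t4.png

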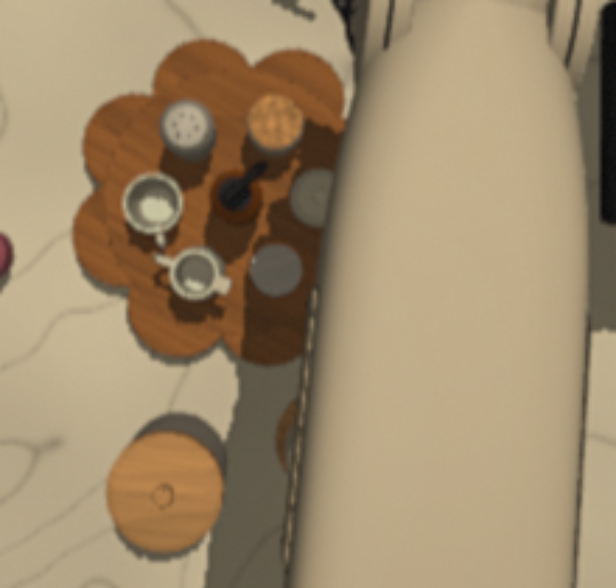

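The jug is at crop (195,272), an angle of about 152.5°, and all is upright. About 47° remains, so one more identical stroke from the notch at about 262°.

```bash
python3 -c "
from h import *
c=cam('top');print(ang(c,(210+195/2.8,130+271.5/2.8),.1205))"
python3 -m jog '1 1.11 -2.24 0 .12; 1 2.22 -4.48 0 .24; 1 3.33 -6.72 0 .36; 1 4.44 -8.96 0 .48; 1 5.55 -11.2 0 .6'|head -2
python3 -m jog '1 0 0 0 .13; 1 0 0 0 .26; 1 0 0 3 .26; 1 0 0 6 .26; 1 0 0 8 .26'
python3 -c "
from h import *
print(phase(cam('top')))"
```

```text
(np.float64(0.07), np.float64(151.6))
clock: 17.1
tool_pos: [0.5823, -0.1179, 0.1857]
clock: 17.6
tool_pos: [0.5821, -0.1175, 0.1039]
orientation: [[0.139, 0.99, -0.005], [0.99, -0.139, 0.001], [0.0, -0.005, -1.0]]
contact_force: [-0.3, 0.1, -0.1]
width: 0.0
grip_force: 0.0
(np.float64(14.0), np.float64(2.942397693352535), 368)
```

```bash
python3 -m jog '1 -.1 0.1 2 0; 1 -.1 0.1 4 0; 1 -.1 0.1 5.2 0; 1 -.1 0.1 5.8 0; 1 -.1 0.1 6 0'|head -2
python3 -m jog '1 0 0 .5 0; 1 0 0 1 0; 1 0 0 1.5 0; 1 0 0 1.9 0; 1 0.1 0 1.9 0'
python3 -m jog '1 .1 0 0 0; 1 .2 0 0 0; 1 .3 0 0 0; 1 .3 0 0 0'
```

```text
clock: 18.15
tool_pos: [0.5847, -0.119, 0.0467]
clock: 18.65
tool_pos: [0.5848, -0.1181, 0.0276]
orientation: [[0.139, 0.99, -0.001], [0.99, -0.139, 0.0], [0.0, -0.001, -1.0]]
contact_force: [-1.3, 1.4, 0.4]
width: 0.0001
grip_force: 0.0
clock: 19.05
tool_pos: [0.5859, -0.115, 0.0285]
orientation: [[0.138, 0.99, 0.0], [0.99, -0.138, -0.0], [-0.0, 0.0, -1.0]]
contact_force: [-0.4, -0.9, -0.1]
width: -0.0004
grip_force: 0.0
```

```bash
python3 -m jog '1 .01 .39 0 -.026; 1 .02 .77 0 -.052; 1 .05 1.16 0 -.079; 1 .08 1.55 0 -.105; 1 .13 1.93 0 -.131' | head -2
python3 -m jog '1 .02 .76 0 -.052; 1 .08 1.53 0 -.105; 1 .18 2.28 0 -.157; 1 .32 3.04 0 -.209; 1 .5 3.78 0 -.262' | head -2
python3 -m jog '1 .02 .76 0 -.052; 1 .08 1.53 0 -.105; 1 .18 2.28 0 -.157; 1 .32 3.04 0 -.209; 1 .5 3.78 0 -.262' | head -2
python3 -m jog '1 .02 .76 0 -.052; 1 .08 1.53 0 -.105; 1 .18 2.28 0 -.157; 1 .28 2.8 0 -.193; 1 .35 3.17 0 -.218' | head -2
python3 -m jog '1 0 .2 0 -.014; 1 0 .3 0 -.021; 1 0 .35 0 -.024; 1 0 .35 0 -.024'
python3 - <<'E'
from h import *
c=cam("top"); print(phase(c))
for s in silhouettes("milk_jug","top")[:3]: print(s["confidence"],np.round(s["location"]),ang(c,s["location"],.11))
E
```

```text
clock: 19.55
tool_pos: [0.6053, -0.1167, 0.0282]
clock: 20.05
tool_pos: [0.6433, -0.1119, 0.0281]
clock: 20.55
tool_pos: [0.6786, -0.0976, 0.0281]
clock: 21.05
tool_pos: [0.7047, -0.0787, 0.0281]
clock: 21.45
tool_pos: [0.7067, -0.0767, 0.0283]
orientation: [[-0.687, 0.726, 0.0], [0.726, 0.687, -0.0], [-0.0, 0.0, -1.0]]
contact_force: [1.0, -1.6, 0.5]
width: -0.0004
grip_force: 0.7
(np.float64(16.0), np.float64(3.1417901877170262), 259)
0.73 [279. 203.] (np.float64(0.034), np.float64(99.9))
0.53 [301. 228.] (np.float64(0.068), np.float64(194.1))
```

```bash
python3 -m jog '1 -.2 -.2 0 0; 1 -.5 -.2 0 0; 1 -.6 -.2 -.5 0; 1 -.6 -.2 -2 0; 1 -.6 -.2 -4 0' | head -2
python3 -m jog '1 0 0 -2.5 0; 1 0 0 -5 0; 1 0 0 -7.5 0; 1 0 0 -10 0; 1 0 0 -12 0' | head -2
python3 -m jog '1 1.6 -3.4 0 0; 1 3.2 -6.8 0 0; 1 4.8 -10.2 0 0; 1 6.4 -13.6 0 0; 1 8 -17 0 0' | head -2
python3 -m jog '1 1.6 -3.4 0 0; 1 3.2 -6.8 0 0; 1 4.8 -10.2 0 0; 1 6.4 -13.6 0 0; 1 8 -17 0 0'
python3 - <<'E'
from h import *
c=cam("top"); print(phase(c))
for s in silhouettes("milk_jug","top")[:3]: print(s["confidence"],np.round(s["location"]),ang(c,s["location"],.11))
a=c["image"][130:340,210:430]; cv2.imwrite("pics/t5.png",cv2.resize(a,(0,0),fx=2.8,fy=2.8))
E
```

```text
clock: 22.05
tool_pos: [0.7086, -0.082, 0.0685]
clock: 22.55
tool_pos: [0.7099, -0.0821, 0.1921]
clock: 23.05
tool_pos: [0.5297, -0.1412, 0.19]
clock: 23.55
tool_pos: [0.3514, -0.2001, 0.1899]
orientation: [[-0.688, 0.726, 0.002], [0.726, 0.688, -0.001], [-0.003, 0.001, -1.0]]
contact_force: [0.3, -0.5, 0.3]
width: 0.0
grip_force: 0.0
(np.float64(16.0), np.float64(2.824453806510596), 365)
0.84 [302. 228.] (np.float64(0.068), np.float64(195.2))
0.56 [296. 209.] (np.float64(0.021), np.float64(198.2))
```

View pics/t5.png

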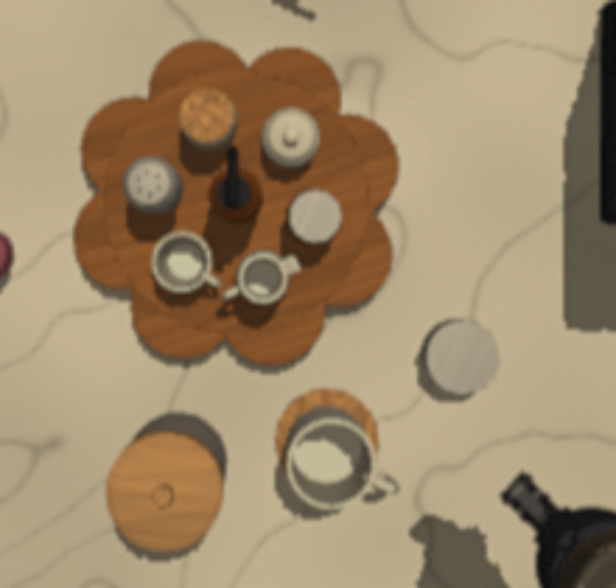

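The jug is at crop (263,277), facing the coaster at (327,435), with its neighbours upright and the mug, canister and tin unmoved. I check the jug's offset from the line in both views.

```bash
python3 - <<'E'
from h import *
c=cam("top"); p,e=fit(c,np.radians(16)); print(p.round(4),np.degrees(p[2]),e)
a=ang(c,(210+263/2.8,130+277/2.8),.1205); print("top mouth",a,"lateral mm",1000*a[0]*np.sin(np.radians(a[1]-199.25)))
s=cam("scene")
for q in silhouettes("milk_jug","scene")[:3]: print(q["confidence"],np.round(q["location"]),ang(s,q["location"],.08))
for k,z,u0 in(("tea_tin",.043,(.46,-.165)),("canister",.15,(.37,.096)),("mug",.097,(.381,-.044))):
    for q in silhouettes(k,"scene")[:1]: print(k,np.round(q["location"]))
E
```

```text
[0.6051 0.0318 0.2922] 16.74282414316556 1.1594369411468506
top mouth (np.float64(0.071), np.float64(198.9)) lateral mm -0.43371162173815664
0.62 [331. 182.] (np.float64(0.068), np.float64(195.6))
tea_tin [301. 140.]
canister [392. 158.]
mug [351. 139.]
```

```bash
python3 -c "
from bench import *
print(sign_off())"
```

```text
the job is handed in; nothing more can be done
None
```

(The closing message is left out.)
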